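Bleed the supply and open the cold-water filter cap of unknown thread hand

TASK

Before servicing the laundry's cold-water filter, turn the black sleeve on the bleed valve to setting 1 (the mark with one dot), and leave it there. Then unscrew the cap of the blue-banded filter - nobody noted whether its thread is right- or left-handed, so try it one way and, if it will not come, the other - lift it straight off and finish while still holding it in the gripper, level, still and at least 6 cm above where it sat, touching nothing else. Leave the red-banded filter's cap shut and do not disturb the jar, cup and brush.

Things in the scene. Friction and masses are not known exactly. Their poses are not given: they have to be found in the camera images.
- station: Fixed aluminium plate, 150 x 440 x 12 mm, flat on the table; origin at the centre of its underside, x across (away from the robot when not turned), y along its length. It carries, in any order at about -150, 0 and +150 mm along y, the two filters and the bleed valve, all parallel to the plate.
- valve: Fixed bleed valve on the plate: brass body 54 mm across, 46 mm high, with a white scale disc (116 mm across, top 50 mm above the origin) under the sleeve. Origin at the centre of its underside. Five black marks on the disc for settings 0 to 4 with none to four dots, at -0.8, -0.4, 0, +0.4, +0.8 rad from the valve's x axis (counter-clockwise seen from above is positive).
- sleeve (a joint): Angle of the valve's black ribbed sleeve about its vertical axis, rad: setting n is at 0.4 n (0 to 4: 0 to 1.6), growing counter-clockwise seen from above. A sprung ball clicks it into each setting (about 0.08 N m to pass a click; let go within 0.15 rad of a setting it settles there). A white line on its top points at the setting. It starts somewhere above setting 2.
- sleeve_top (a point): Centre of the top face of the sleeve, on its axis. The sleeve is 46 mm in diameter and 34 mm tall; its lower edge is 2 mm above the scale disc. Its x axis turns with the sleeve; the white line lies -0.8 rad from that x axis.
- head_cold: Fixed blue-banded water filter, upright white round body 62 to 68 mm across; origin at the centre of its underside. The flat neck (52 mm across) on which the cap sits is 92 mm above the origin; a spigot 20 mm tall with a coarse two-start thread stands on it inside the cap; the thread's hand differs from case to case and cannot be seen.
- head_hot: Fixed red-banded water filter, the same size and shape as the blue-banded one.
- cap_cold: Loose grey round ribbed cap on the blue-banded filter, 46 mm in diameter, 30 mm tall, about 60 g, open below; origin at the centre of its lower rim, z up, x towards the white line on its top. Wrong way it meets a hard stop within 0.2 rad; right way it runs easily, cannot be pulled off in the first 1.0 rad, comes straight up from 1.15 to 2.1 rad from its start, stops beyond 2.3 rad.
- cap_hot: The same cap on the red-banded filter; to be left alone.
- cap_hot_mark (a point): Outer end of the white line on top of the red-banded filter's cap, 20 mm from the cap's axis.
- jar: Bystander: loose jar with blue lid, 68 mm across, 105 mm tall, origin at the centre of its underside.
- cup: Bystander: loose blue dosing cup, 64 mm across, 60 mm tall, origin at the centre of its underside.
- brush: Bystander: loose flat brush with green handle lying on the table along its x axis, under 0.3 m long, below 50 mm high.
Not all that is in view belongs to the job. Leave any green or orange look-alike of the cap_cold alone.

How it is judged:
By the outcome, as a careful person would: the job done as asked, in the order asked, and still so for the second after the job is handed in, while the arm keeps its last pose, push and grip.
It also fails if it takes over 58 s, if anything falls off the work surface, if the arm or the gripper's body presses on something with over 40 N, if the wrist force passes 120 N, or if a joint passes its speed limit or range.

ROBOT

A 6-joint arm with a two-finger parallel gripper is mounted at the origin on the work surface. World frame = base frame: x ahead of the robot, y to its left, z up, the work surface at z = 0. Lengths are in m, angles in degrees, forces in N, time in s.
With the tool pointing down it reaches from about 0.375 to 0.9 m from the base axis. Payload 3.1 kg.
Tool frame: the origin (TCP) lies on the centre line of the jaws, within the pads' length; the fingertips stand 22 mm ahead of it and the grasp point (between the pads) lies 3 mm ahead of it; z points along the fingers, y is the line along which they close (so a half turn about z gives the same grasp; the last joint's range is limited). The gripper opens to 87 mm and grips with 3 to 60 N. Pads are 19 mm wide; open, the fingers measure 117 mm over their backs; the gripper's body (75 mm by 190 mm) begins 51 mm behind the grasp point.
Start: joints at [-86.488, 30.224, 82.088, -0, 67.689, -10.227], TCP at [0.148, -0.607, 0.245] pointing down, gripper open.
Joint ranges: [-176.69, 176.69], [-43.24, 126.21], [12.49, 139.97], [-82, 262], [0, 151.66], [-163.58, 163.58]. Speed limits (degrees/s): [159.86, 159.86, 180, 180, 180, 180].

INTERFACE

Orientations are given as a 3x3 rotation matrix whose columns are the frame's x, y, z axes.
In Python, from rig import * gives the robot as it stands.
- The arm moves only by the shell command python3 -m jog 'ROWS'. ROWS is text: rows parted by semicolons, each of 7 numbers parted by spaces: the shift along the tool's x, y, z in mm, then the turn, a rotation vector about the tool's x, y, z in rad, then the finger opening in mm, from 0 to 87. In form: tx ty tz ax ay az fingers; .... A call has 1 to 12 rows; each row shifts and turns the commanded pose from where the row before left it, along the tool's axes as they then stand; what a row does not reach is not made up. A row lasts 1/8 s, in which the tool goes at most 62.5 mm and 10.7 degrees, less where a joint would pass 70% of its speed; a pose out of reach is approached as far as the arm can. A call with a gripper value outside its range is refused whole. The fingers move at their own pace and stop on an object; the grip force is fixed at half the most. Time passes only in rows, so rows that do not move let the fingers close. It gives the time, the measured TCP pose, the force, the opening and the grip force at its end, in the units of the state.
- read_state(): the state, without advancing time (a new reading comes with each control period).
- capture(name): name is "scene" or "top" or "wrist"; returns a dict with "color" (384x512x3 uint8, red, green, blue), "camera_matrix" (3x3 intrinsics, pixels), "distortion" ([k1, k2, p1, p2, k3] as OpenCV has them; the pictures are not rectified), "R" (3x3) and "t" (3): a world point X has camera coordinates R X + t. Camera axes: x right, y down, z forward; pixel columns grow to the right and rows downward; lengths in m; the calibration is good to about 2 mm. A picture is of the moment at which its call begins. There is no depth.
- hand_in(): hands the job in; it is judged then, once.
Trained networks look in the newest picture that a camera, given by its name, has taken for a name from the list of things; names that differ only in an ending like _2 or _b are one class to them, and where a whole thing is asked for, a point or a joint stands for the part that bears it (a point fixed in the world has none). Each returns a list of dicts, best first, with "conf" (0 to 1); they miss things now and then, are a little off and sometimes report something else, mostly with a low value. They report only what shows in the picture. A call takes as long as a camera call. They do not tell look-alikes from the thing itself.
- find_in(camera, target): "at" ([x, y, z] in m, in world coordinates, good to about 4 mm: the middle of the surface that is visible of it).
- trace(camera, target): "pixels" (384x512 bool, what is visible of it).
- place_of(camera, target): "at" ([x, y, z] in m, in world coordinates, good to about 4 mm: a listed point, or the origin of a listed thing).
The state is a dict: "time_s": time; "joint_positions": joint angles; "qvel": joint speeds; "tau": joint torques, N m; "position": TCP position; "tcp_rot": TCP orientation; "force": force on the tool from outside, world axes, zero at the start; "moment": the same for the moment, N m; "opening": opening from 0.0 (shut) to 1.0 (fully open); "grasp_force": force on a finger pad.
Only numpy, scipy, OpenCV 4.12 (cv2) and the standard library are available. Lean on these libraries where they do the work, as an engineer would, in place of code of your own. Each camera call takes 0.05 s, during which the arm holds its last target. There are 200 camera calls.

## Working session

There is one attempt and no reset: what is moved stays moved. The work goes in short steps, Python scripts to look and compute and a shell command to move; the robot and the scene stay as the last step left them, time stands still between calls to the robot, and variables do not carry over. Pictures are saved under pics/ and viewed, at most 10 in all, crops included, and the job is handed in when it is done.

```bash
mkdir -p pics; ls
python3 - <<'E'
from rig import *
import cv2
for c in ("scene","top"):
    r=capture(c); cv2.imwrite(f"pics/{c}0.png",cv2.resize(r["color"][:,:,::-1],(800,600)))
    for n in ("sleeve_top","valve","station","head_cold","head_hot","cap_cold","cap_hot","cap_hot_mark","jar","cup","brush"):
        print(c,n,[(d["conf"].__round__(2),[round(float(v),3) for v in d["at"]]) for d in place_of(c,n)][:4])
print(read_state())
E
```

```text
pics
scene sleeve_top [(0.62, [0.518, 0.227, 0.098])]
scene valve [(0.75, [0.519, 0.23, 0.101]), (0.74, [0.515, 0.228, 0.012]), (0.67, [0.553, 0.077, 0.128]), (0.39, [0.68, -0.002, 0.0])]
scene station [(0.77, [0.532, 0.073, 0.0]), (0.16, [0.519, 0.228, 0.102])]
scene head_cold [(0.67, [0.533, -0.069, 0.011]), (0.65, [0.552, 0.082, 0.127])]
scene head_hot [(0.69, [0.533, 0.074, 0.014])]
scene cap_cold [(0.84, [0.531, -0.07, 0.107]), (0.82, [0.689, -0.123, 0.003]), (0.62, [0.531, -0.212, 0.002]), (0.28, [0.521, 0.229, 0.098])]
scene cap_hot [(0.64, [0.536, 0.074, 0.103])]
scene cap_hot_mark [(0.64, [0.553, 0.08, 0.13])]
scene jar [(0.91, [0.676, 0.184, 0.001])]
scene cup [(0.64, [0.684, 0.001, -0.001])]
scene brush [(0.83, [0.361, -0.011, 0.004]), (0.47, [0.536, 0.077, 0.014])]
top sleeve_top [(0.6, [0.517, 0.229, 0.096])]
top valve [(0.68, [0.519, 0.228, 0.01])]
top station [(0.7, [0.531, 0.075, 0.001])]
top head_cold [(0.83, [0.535, -0.069, 0.01])]
top head_hot [(0.95, [0.536, 0.076, 0.013])]
top cap_cold [(0.75, [0.687, -0.119, -0.003]), (0.68, [0.534, -0.207, -0.001]), (0.63, [0.5
[... 426 characters left out ...]
4704025e-05,
        6.76880655e+01, -1.02248501e+01]), 'qvel': array([ 0.04057989,  0.02782564, -0.06943396,  0.02928932,  0.02056361,
        0.03820901]), 'tau': array([-1.53877336e-04, -4.40020037e+01, -1.76982611e+01,  6.34488906e-02,
        5.03243704e-02, -2.10559527e-06]), 'position': array([ 0.14845634, -0.60709323,  0.2445625 ]), 'tcp_rot': array([[ 9.71400843e-01,  2.37445579e-01,  1.07977492e-06],
       [ 2.37445579e-01, -9.71400842e-01, -3.35427925e-05],
       [-6.91569351e-06,  3.28398847e-05, -9.99999999e-01]]), 'force': array([-0.23773762, -0.20688052, -0.35372577]), 'moment': array([ 0.01310336, -0.03609738,  0.02269292]), 'grasp_force': 0.0, 'opening': 0.999818338896685}
```

View pics/scene0.png

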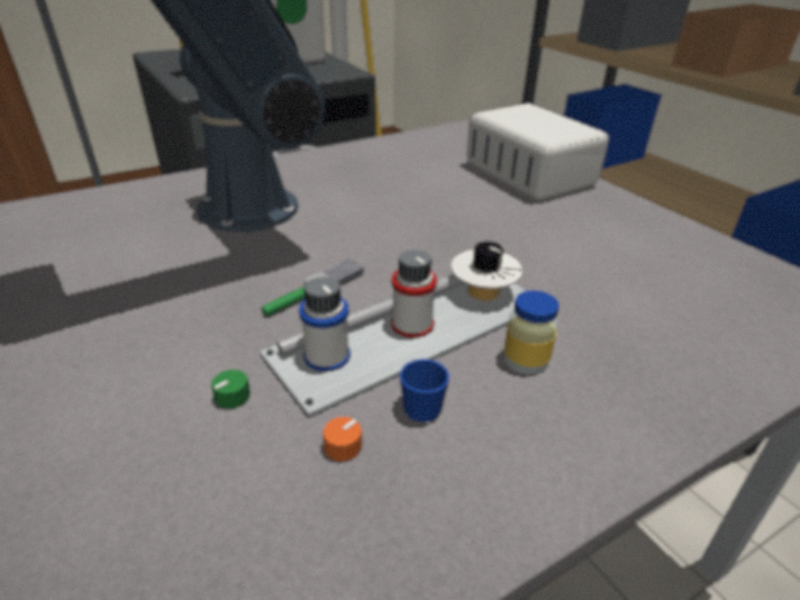

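View pics/top0.png

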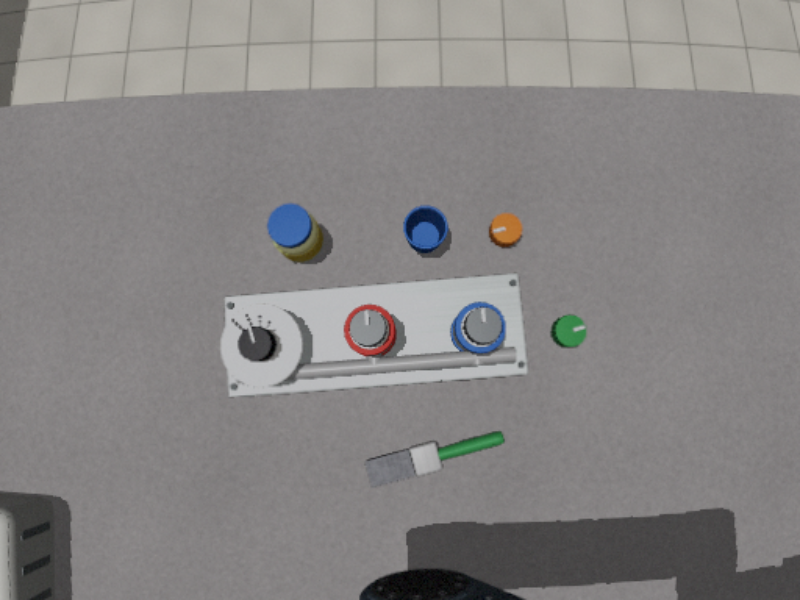

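Scene shows candidates for the target cap: grey on blue band (top 483,325 / scene 322,293; my choice), grey on red band (370,325), orange loose (506,230), green loose (570,331). The sleeve is at top (257,343), its line pointing up-left between marks. Now a helper, and a close crop check of the caps and sleeve.

```bash
cat > h.py <<'E'
from rig import *
import numpy as np, cv2
def ray(r,uv,z):
    "world points at height z for pixels (full-res 512x384)"
    p=cv2.undistortPoints(np.float64(uv).reshape(-1,1,2),r["camera_matrix"],np.float64(r["distortion"])).reshape(-1,2)
    d=np.c_[p,np.ones(len(p))]@r["R"]; c=-r["R"].T@r["t"]
    return c+d*((z-c[2])/d[:,2])[:,None]
def proj(r,X):
    return cv2.projectPoints(np.float64(X).reshape(-1,1,3),cv2.Rodrigues(r["R"])[0],r["t"],r["camera_matrix"],np.float64(r["distortion"]))[0].reshape(-1,2)
def ang():
    R=read_state()["tcp_rot"]; return np.degrees(np.arctan2(R[1,0],R[0,0]))
def plan(way,n,p=None,a=None):
    "way: list of (x,y,z,tool-x angle deg); n rows per leg; prints rows in tool axes"
    s=read_state(); p=s["position"] if p is None else np.array(p); a=ang() if a is None else a
    for w,k in zip(way,n):
        q,b=np.array(w[:3]),w[3]
        for i in range(k):
            t=np.radians(a+(b-a)*i/k); d=(q-p)/k*1000
            c,sn=np.cos(t),np.sin(t)
            print(f"{c*d[0]+sn*d[1]:.1f} {sn*d[0]-c*d[1]:.1f} {-d[2]:.1f} 0 0 {-np.radians(b-a)/k:.4f}")
        p,a=q,b
        print('--')
E
python3 - <<'E'
from h import *
r=capture("top"); 
# plate corners in 800x600 px -> 512x384
k=.64
c=ray(r,np.array([[225,297],[517,275],[526,376],[229,396]])*k,.012); print(c.round(3))
e=c[0]-c[1]; e2=c[3]-c[2]; print([np.degrees(np.arctan2(-v[0],v[1])) for v in (e,e2)], np.linalg.norm(e))
im=r["color"]
a=cv2.resize(im[190:255,140:210],(400,371),interpolation=cv2.INTER_CUBIC); b=cv2.resize(im[180:245,270:340],(400,371),interpolation=cv2.INTER_CUBIC)
cv2.imwrite("pics/crop.png",np.hstack([a,b])[:,:,::-1])
plan([(0.42,-0.30,.26,60),(0.515,.229,.26,113.9)],[8,12])
E
```

```text
[[ 0.59   0.297  0.012]
 [ 0.618 -0.137  0.012]
 [ 0.47  -0.145  0.012]
 [ 0.444  0.287  0.012]]
[np.float64(3.705256193064165), np.float64(3.412727242829965)] 0.43496460619848026
42.1 -29.2 -1.9 0 0 -0.1009
44.8 -24.8 -1.9 0 0 -0.1009
47.1 -20.2 -1.9 0 0 -0.1009
48.9 -15.3 -1.9 0 0 -0.1009
50.2 -10.3 -1.9 0 0 -0.1009
51.0 -5.2 -1.9 0 0 -0.1009
51.2 -0.1 -1.9 0 0 -0.1009
51.0 5.1 -1.9 0 0 -0.1009
--
42.1 -15.2 -0.0 0 0 -0.0784
43.2 -11.8 -0.0 0 0 -0.0784
44.0 -8.4 -0.0 0 0 -0.0784
44.5 -4.9 -0.0 0 0 -0.0784
44.8 -1.4 -0.0 0 0 -0.0784
44.7 2.1 -0.0 0 0 -0.0784
44.4 5.6 -0.0 0 0 -0.0784
43.9 9.0 -0.0 0 0 -0.0784
43.0 12.4 -0.0 0 0 -0.0784
41.9 15.8 -0.0 0 0 -0.0784
40.6 19.0 -0.0 0 0 -0.0784
38.9 22.1 -0.0 0 0 -0.0784
--
```

View pics/crop.png

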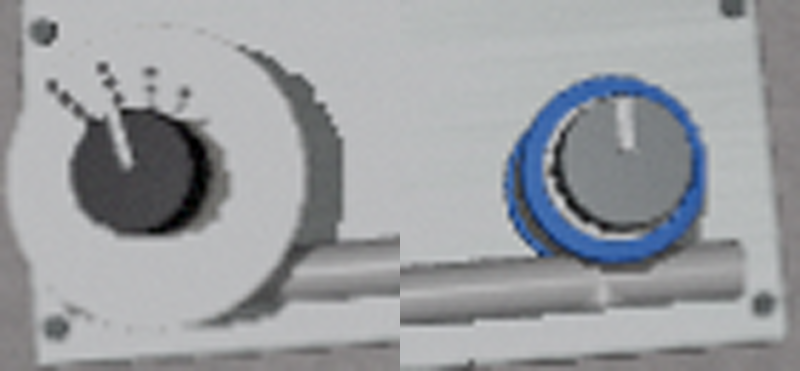

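The crop shows the sleeve's line (110,112) at the three-dot mark, with two dots at (150,75) and one dot at (183,95). The grey cap on the blue band, (630,130), is confirmed. Station yaw is about 3.6°. Moving above the valve.

```bash
python3 -m jog '42.1 -29.2 -1.9 0 0 -0.1009 87;44.8 -24.8 -1.9 0 0 -0.1009 87;47.1 -20.2 -1.9 0 0 -0.1009 87;48.9 -15.3 -1.9 0 0 -0.1009 87;50.2 -10.3 -1.9 0 0 -0.1009 87;51 -5.2 -1.9 0 0 -0.1009 87;51.2 -0.1 -1.9 0 0 -0.1009 87;51 5.1 -1.9 0 0 -0.1009 87'
python3 -m jog '42.1 -15.2 0 0 0 -0.0784 87;43.2 -11.8 0 0 0 -0.0784 87;44 -8.4 0 0 0 -0.0784 87;44.5 -4.9 0 0 0 -0.0784 87;44.8 -1.4 0 0 0 -0.0784 87;44.7 2.1 0 0 0 -0.0784 87;44.4 5.6 0 0 0 -0.0784 87;43.9 9 0 0 0 -0.0784 87;43 12.4 0 0 0 -0.0784 87;41.9 15.8 0 0 0 -0.0784 87;40.6 19 0 0 0 -0.0784 87;38.9 22.1 0 0 0 -0.0784 87'
python3 - <<'E'
from h import *
s=read_state(); print(s["time_s"],s["position"],ang(),s["joint_positions"])
r=capture("wrist"); cv2.imwrite("pics/w1.png",cv2.resize(r["color"][:,:,::-1],(800,600)))
for n in ("sleeve_top","valve"):
    print(n,[(round(d["conf"],2),np.round(d["at"],4)) for d in place_of("wrist",n)][:3])
print(proj(r,[(.517,.229,.098)])/.64)
E
```

```text
time_s: 2.25
position: [0.4212, -0.299, 0.2601]
tcp_rot: [[0.497, 0.867, 0.001], [0.867, -0.497, -0.001], [-0.0, 0.001, -1.0]]
force: [0.2, -0.6, -0.5]
opening: 1.002
grasp_force: 0.0
time_s: 3.75
position: [0.5156, 0.2302, 0.2599]
tcp_rot: [[-0.408, 0.913, 0.0], [0.913, 0.408, -0.0], [-0.0, 0.0, -1.0]]
force: [0.0, 0.4, 0.9]
opening: 0.997
grasp_force: 0.0
3.75 [0.51561114 0.23019413 0.25989299] 114.0511384091098 [ 1.27259906e+01  2.45196708e+01  8.98981934e+01 -9.76220040e-03
  6.55550190e+01 -1.13211131e+01]
sleeve_top [(0.87, array([0.5211, 0.2309, 0.1036]))]
valve [(0.65, array([0.5151, 0.2323, 0.0122]))]
[[405.76323367 284.6253689 ]]
```

View pics/w1.png

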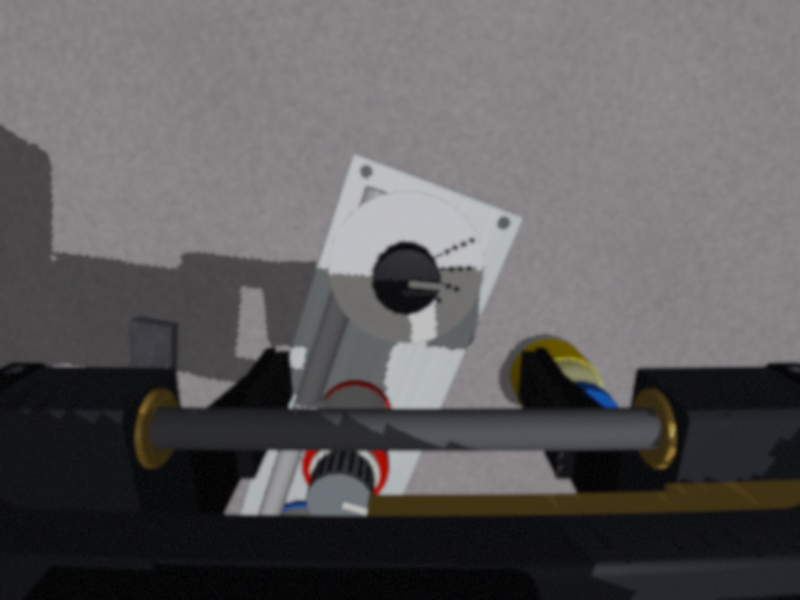

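Run:
```python
from h import *
r=capture("wrist"); im=r["color"]
u=im[140:215,210:320]
m=trace("wrist","sleeve_top"); print(len(m), m and m[0]["pixels"].sum())
cv2.imwrite("pics/w2.png",cv2.resize(u,(770,525),interpolation=cv2.INTER_CUBIC)[:,:,::-1])
```

```text
1 1596
```

View pics/w2.png

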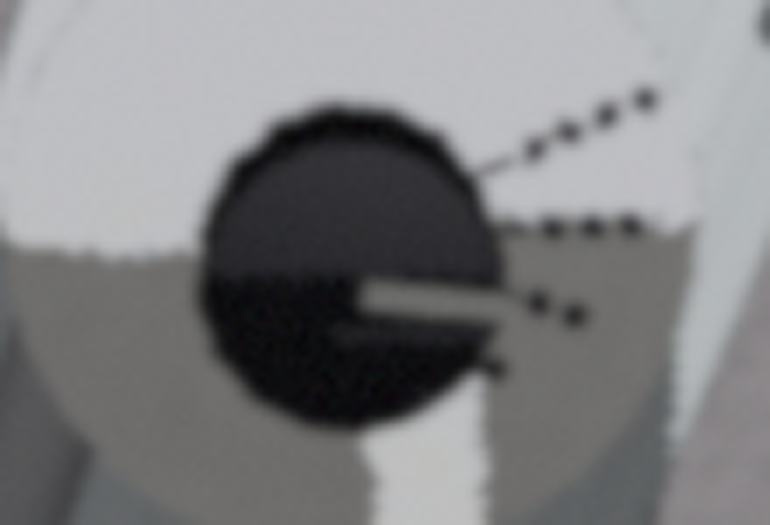

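Line from (362,295) to (505,308) in the crop; dots of 4 at (648,98), of 3 at (630,225), of 2 at (574,316), of 1 at (498,370). Converting to angles.

Run:
```python
from h import *
r=capture("wrist")
f=lambda L,z: ray(r,np.array(L,float)/7+[210,140],z)
l=f([(362,295),(505,308)],.098); v=l[1]-l[0]; print("line",l.round(4),np.degrees(np.arctan2(v[1],v[0])))
d=f([(648,98),(533,150),(630,225),(553,228),(574,316),(540,303),(498,370)],.062); print(d.round(4))
for a,b in((0,1),(2,3),(4,5)):
    w=d[a]-d[b]; print(np.degrees(np.arctan2(w[1],w[0])))
# disc centre: fit from dots: angle known yaw+k*22.9
from scipy.optimize import least_squares
A=np.array([.8,.8,.4,.4,0,0,-.4])
def res(p):
    t=p[2]+A; w=d[:,:2]-p[:2]; return -np.sin(t)*w[:,0]+np.cos(t)*w[:,1]
s=least_squares(res,[.517,.229,.06]); print(s.x,s.fun.round(4),np.degrees(s.x[2]))
c=f([(205,278),(500,255),(350,130),(350,425)],.098); print(c.round(4))
m=trace("wrist","sleeve_top")[0]["pixels"]; ys,xs=np.nonzero(m)
print(ray(r,[[xs.mean(),ys.mean()]],.085).round(4))
print(read_state()["time_s"])
```

```text
line [[0.5181 0.228  0.098 ]
 [0.5384 0.2349 0.098 ]] 18.655231000986788
[[0.5512 0.2686 0.062 ]
 [0.5378 0.2532 0.062 ]
 [0.5579 0.2484 0.062 ]
 [0.5464 0.2427 0.062 ]
 [0.5562 0.2305 0.062 ]
 [0.55   0.2302 0.062 ]
 [0.5486 0.2167 0.062 ]]
48.951508544939884
26.347298265699056
2.6401820300748247
[0.51640863 0.22798864 0.06171916] [ 0.0001  0.0002 -0.0002 -0.0002  0.      0.0001  0.    ] 3.536247403531489
[[0.4956 0.2209 0.098 ]
 [0.5343 0.242  0.098 ]
 [0.5063 0.2501 0.098 ]
 [0.5248 0.2086 0.098 ]]
[[0.5166 0.2309 0.085 ]]
4.1
```

Run:
```python
from h import *
plan([(.5164,.228,.088,114)],[6])
```

```text
-0.0 0.2 28.6 0 0 -0.0005
-0.0 0.2 28.6 0 0 -0.0005
-0.0 0.2 28.6 0 0 -0.0005
-0.0 0.2 28.6 0 0 -0.0005
-0.0 0.2 28.6 0 0 -0.0005
-0.0 0.2 28.6 0 0 -0.0005
--
```

```bash
python3 -m jog '0 0.2 28 0 0 0 87;0 0.2 28 0 0 0 87;0 0.2 28 0 0 0 87;0 0.2 28 0 0 0 87;0 0.2 28 0 0 0 87;0 0.2 31 0 0 0 87;0 0 0 0 0 0 87' && python3 -m jog '0 0 0 0 0 0 40;0 0 0 0 0 0 40;0 0 0 0 0 0 40;0 0 0 0 0 0 40;0 0 0 0 0 0 40;0 0 0 0 0 0 40'
```

```text
time_s: 4.97
position: [0.5154, 0.2276, 0.0872]
tcp_rot: [[-0.403, 0.915, -0.004], [0.915, 0.403, -0.001], [0.001, -0.004, -1.0]]
force: [0.1, 0.2, -0.1]
opening: 1.001
grasp_force: 0.0
time_s: 5.72
position: [0.5167, 0.2293, 0.089]
tcp_rot: [[-0.405, 0.914, 0.001], [0.914, 0.405, 0.0], [-0.0, 0.001, -1.0]]
force: [-0.8, 1.3, 2.2]
opening: 0.519
grasp_force: 30.0
```

Gripped at 45 mm, which matches the 46 mm sleeve. Turning 0.65 rad clockwise.

```bash
python3 -m jog '0 0 0 0 0 0.08 40;0 0 0 0 0 0.08 40;0 0 0 0 0 0.08 40;0 0 0 0 0 0.08 40;0 0 0 0 0 0.08 40;0 0 0 0 0 0.08 40;0 0 0 0 0 0.08 40;0 0 0 0 0 0.09 40;0 0 0 0 0 0 40;0 0 0 0 0 0 40' && python3 -m jog '0 0 0 0 0 0 87;0 0 0 0 0 0 87;0 0 0 0 0 0 87;0 0 0 0 0 0 87;0 0 0 0 0 0 87;0 0 -28 0 0 0 87;0 0 -28 0 0 0 87;0 0 -28 0 0 0 87;0 0 -28 0 0 0 87;0 0 -28 0 0 0 87;0 0 -31 0 0 0 87;0 0 0 0 0 0 87'
python3 - <<'E'
from h import *
s=read_state(); print(s["time_s"],s["position"],ang(),s["joint_positions"])
r=capture("wrist"); p=proj(r,[(.5164,.228,.098)])[0]; print(p)
x,y=(p-[55,37]).astype(int); print(x,y)
cv2.imwrite("pics/w3.png",cv2.resize(r["color"][y:y+75,x:x+110],(770,525),interpolation=cv2.INTER_CUBIC)[:,:,::-1])
E
```

```text
time_s: 6.98
position: [0.5165, 0.2293, 0.089]
tcp_rot: [[0.23, 0.973, 0.0], [0.973, -0.23, 0.0], [0.0, 0.0, -1.0]]
force: [-0.9, 0.8, 4.2]
opening: 0.528
grasp_force: 30.0
time_s: 8.48
position: [0.518, 0.2296, 0.2622]
tcp_rot: [[0.231, 0.973, 0.006], [0.973, -0.231, 0.001], [0.003, 0.006, -1.0]]
force: [-0.5, -0.1, 0.1]
opening: 0.999
grasp_force: 0.0
8.475 [0.51801642 0.22955252 0.26222264] 76.65669547960245 [1.26020722e+01 2.43943138e+01 8.96926770e+01 5.04521889e-04
 6.55610224e+01 2.59455957e+01]
[257.57475082 182.0327262 ]
202 145
```

View pics/w3.png

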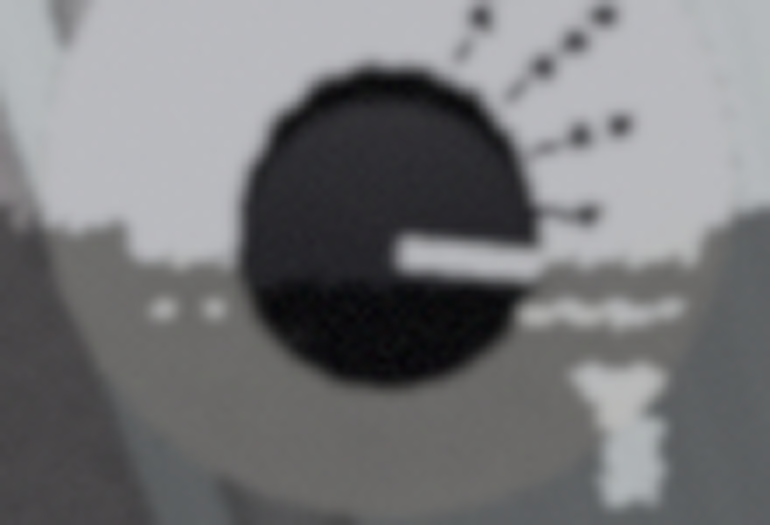

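Line from (400,252) to (538,264), one-dot at (592,213), two-dot outer at (620,125); checking the angle with parallax taken out.

Run:
```python
from h import *
from scipy.optimize import least_squares
r=capture("wrist")
f=lambda L,z: ray(r,np.array(L,float)/7+[202,145],z)
l=f([(400,252),(538,264)],.098); v=l[1]-l[0]
d=f([(605,15),(543,68),(620,125),(580,137),(592,213),(540,210)],.062)
A=np.array([.4,.4,0,0,-.4,-.4])
s=least_squares(lambda p:-np.sin(p[2]+A)*(d[:,0]-p[0])+np.cos(p[2]+A)*(d[:,1]-p[1]),[.516,.228,.06])
print(s.x,s.fun.round(4)); a=np.arctan2(v[1],v[0]); w=l[1,:2]-s.x[:2]; w0=l[1,:2]-[.5164,.228]
print(l.round(4)); print("sleeve angle", a-s.x[2]+.8, np.arctan2(w[1],w[0])-s.x[2]+.8,np.arctan2(w0[1],w0[0])-.062+.8)
plan([(.533,-.069,.27,83)],[8])
```

```text
[0.51517843 0.22872881 0.0914894 ] [ 0.      0.0001 -0.0001  0.      0.0001 -0.    ]
[[0.5165 0.2287 0.098 ]
 [0.5363 0.2221 0.098 ]]
sleeve angle 0.3874171462523195 0.40548438129300074 0.4509598392513441
-35.8 10.7 -1.3 0 0 -0.0139
-35.9 10.2 -1.3 0 0 -0.0139
-36.0 9.7 -1.3 0 0 -0.0139
-36.2 9.2 -1.3 0 0 -0.0139
-36.3 8.7 -1.3 0 0 -0.0139
-36.4 8.2 -1.3 0 0 -0.0139
-36.5 7.7 -1.3 0 0 -0.0139
-36.6 7.2 -1.3 0 0 -0.0139
--
```

Sleeve is at setting 1 (0.39–0.45). Moving above the blue-banded filter.

```bash
python3 -m jog '-35.5 11 0 0 0 0 87;-35.5 11 0 0 0 0 87;-36 10.5 0 0 0 0 87;-36 10.5 0 0 0 0 87;-36 10.5 0 0 0 0 87;-36 10.5 0 0 0 0 87;-36 10.5 0 0 0 0 87;-36 10.5 0 0 0 0 87;0 0 0 0 0 0 87'
python3 - <<'E'
from h import *
s=read_state(); print(s["time_s"],s["position"],ang(),s["joint_positions"])
r=capture("wrist"); 
for n in ("cap_cold","head_cold"): print(n,[(round(d["conf"],2),np.round(d["at"],4)) for d in place_of("wrist",n)][:3])
for n in ("cap_cold",):
  for t in trace("wrist",n)[:2]:
    ys,xs=np.nonzero(t["pixels"]); print(len(xs),xs.min(),xs.max(),ys.min(),ys.max())
p=proj(r,[(.533,-.069,.134)])[0]; x,y=(p-[55,37]).astype(int); print(p,x,y)
cv2.imwrite("pics/w4.png",cv2.resize(r["color"][y:y+75,x:x+110],(770,525),interpolation=cv2.INTER_CUBIC)[:,:,::-1])
E
```

```text
time_s: 9.7
position: [0.5324, -0.0719, 0.258]
tcp_rot: [[0.235, 0.972, -0.003], [0.972, -0.235, 0.001], [-0.0, -0.003, -1.0]]
force: [0.0, -0.4, -0.4]
opening: 0.999
grasp_force: 0.0
9.7 [ 0.53242423 -0.07186171  0.25798977] 76.42951983925575 [-1.95983066e+01  2.25750690e+01  9.36973213e+01 -2.49542747e-02
  6.38848698e+01 -6.01680340e+00]
cap_cold [(0.95, array([ 5.338e-01, -2.106e-01,  4.000e-04])), (0.77, array([ 0.5341, -0.0664,  0.102 ])), (0.77, array([ 0.6864, -0.1231, -0.0025]))]
head_cold [(0.67, array([ 0.5367, -0.0654,  0.0106]))]
2112 238 287 157 210
659 268 300 237 260
[259.88829362 187.79975293] 204 150
```

View pics/w4.png

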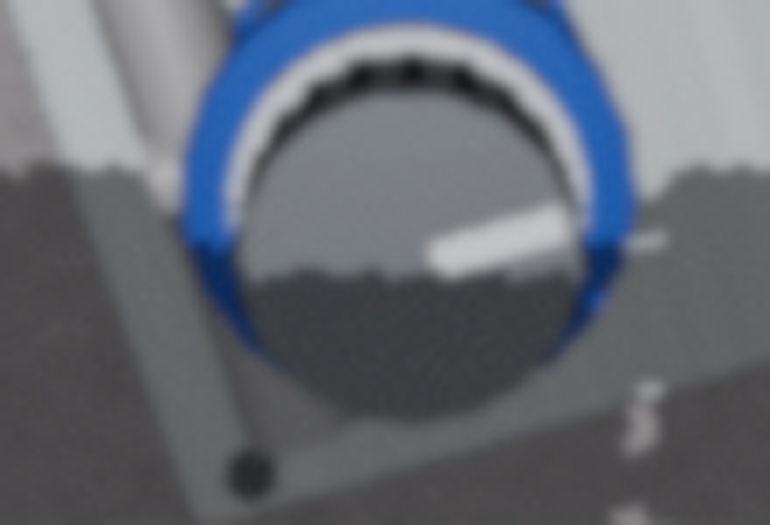

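The grey cap's top disc spans columns 240–583 and rows 90–418 of the crop, so the centre is about (411,254), with the blue band around it.

Run:
```python
from h import *
r=capture("wrist")
f=lambda L,z: ray(r,np.array(L,float)/7+[204,150],z)
print(f([(411,254),(240,254),(583,254),(411,90),(411,418)],.134).round(4))
l=f([(430,258),(570,218)],.134); v=l[1]-l[0]; print(np.degrees(np.arctan2(v[1],v[0])))
s=read_state(); print(s["position"])
plan([(*f([(411,254)],.134)[0][:2],.1295,76.5)],[5])
```

```text
[[ 0.5357 -0.0651  0.134 ]
 [ 0.5137 -0.06    0.134 ]
 [ 0.5578 -0.0703  0.134 ]
 [ 0.5406 -0.0437  0.134 ]
 [ 0.5305 -0.0875  0.134 ]]
3.411886764746774
[ 0.5323875  -0.06852242  0.25912925]
0.8 0.5 25.9 0 0 0.0008
0.8 0.5 25.9 0 0 0.0008
0.8 0.5 25.9 0 0 0.0008
0.8 0.5 25.9 0 0 0.0008
0.8 0.5 25.9 0 0 0.0008
--
```

```bash
python3 -m jog '0.7 0.5 26 0 0 0 87;0.7 0.5 26 0 0 0 87;0.7 0.4 26 0 0 0 87;0.6 0.4 26 0 0 0 87;0.4 0.3 25.5 0 0 0 87;0 0 0 0 0 0 87;0 0 0 0 0 0 87' && python3 -m jog '0 0 0 0 0 0 40;0 0 0 0 0 0 40;0 0 0 0 0 0 40;0 0 0 0 0 0 40;0 0 0 0 0 0 40;0 0 0 0 0 0 40'; python3 -c "
from h import *
s=read_state();print(s['force'],s['moment'],ang(),s['joint_positions'][5],s['position'])"
```

```text
time_s: 10.82
position: [0.5362, -0.0667, 0.1309]
tcp_rot: [[0.23, 0.973, 0.001], [0.973, -0.23, -0.0], [-0.0, 0.001, -1.0]]
force: [0.2, -0.8, -0.2]
opening: 0.998
grasp_force: 0.0
time_s: 11.58
position: [0.5357, -0.0672, 0.1303]
tcp_rot: [[0.231, 0.973, -0.0], [0.973, -0.231, -0.0], [-0.0, -0.0, -1.0]]
force: [0.6, -0.1, 1.3]
opening: 0.528
grasp_force: 30.0
[ 0.55845805 -0.11218583  1.32063753] [-0.02552162 -0.04231883  0.00363743] 76.65125220222578 -5.664129115749169 [ 0.53569921 -0.06723185  0.13030528]
```

```bash
python3 -m jog '0 0 0 0 0 -0.06 40;0 0 0 0 0 -0.06 40;0 0 0 0 0 -0.06 40;0 0 0 0 0 -0.06 40;0 0 0 0 0 -0.03 40;0 0 0 0 0 0 40'; python3 -c "
from h import *
s=read_state();print(s['force'],s['moment'],ang(),s['joint_positions'][5],s['tau'])"
```

```text
time_s: 12.32
position: [0.5353, -0.0669, 0.1301]
tcp_rot: [[-0.035, 0.999, -0.001], [0.999, 0.035, 0.001], [0.001, -0.001, -1.0]]
force: [-0.2, 0.2, 1.0]
opening: 0.524
grasp_force: 30.0
[-0.19776238  0.19390158  1.03607119] [ 0.105954    0.02859295 -0.65384347] 92.02896821797931 -21.069927784908487 [  0.30168951 -39.81816173 -12.09819853  -0.48561204  -0.33115927
  -0.70106216]
```

CCW meets a hard stop at 0.65 N m, so the thread is left-handed. Turning clockwise.

```bash
python3 -m jog '0 0 0 0 0 0.08 40;0 0 0 0 0 0.08 40;0 0 0 0 0 0.08 40;0 0 0 0 0 0.08 40;0 0 0 0 0 0.08 40;0 0 0 0 0 0.08 40;0 0 0 0 0 0.08 40;0 0 0 0 0 0.08 40;0 0 0 0 0 0 40'; python3 -c "
from h import *
s=read_state();print(s['force'],s['moment'],ang(),s['joint_positions'][5])"
```

```text
time_s: 13.45
position: [0.5359, -0.0674, 0.1302]
tcp_rot: [[0.565, 0.825, 0.0], [0.825, -0.565, -0.001], [-0.0, 0.001, -1.0]]
force: [0.2, -0.6, -0.6]
opening: 0.52
grasp_force: 30.0
[ 0.24623634 -0.5857407  -0.56092029] [-0.02412642 -0.07735525 -0.04058468] 55.58472983627428 15.445804842355141
```

Runs freely. Continuing to about 1.7 rad.

```bash
python3 -m jog '0 0 0 0 0 0.1 40;0 0 0 0 0 0.1 40;0 0 0 0 0 0.1 40;0 0 0 0 0 0.1 40;0 0 0 0 0 0.1 40;0 0 0 0 0 0.1 40;0 0 0 0 0 0.1 40;0 0 0 0 0 0.1 40;0 0 0 0 0 0.1 40;0 0 0 0 0 0.1 40;0 0 0 0 0 0.06 40;0 0 0 0 0 0 40'; python3 -c "
from h import *
s=read_state();print(s['force'],s['moment'],ang(),s['joint_positions'][5],s['position'])"
```

```text
time_s: 14.95
position: [0.5367, -0.0678, 0.1305]
tcp_rot: [[0.996, -0.089, 0.002], [-0.089, -0.996, -0.001], [0.002, 0.001, -1.0]]
force: [2.2, -1.1, -0.5]
opening: 0.521
grasp_force: 30.0
[ 2.18132486 -1.12162952 -0.52509409] [-0.26441061 -0.21550424 -0.02198095] -5.128671125513822 76.14468387424813 [ 0.53674367 -0.06780813  0.1304548 ]
```

```bash
python3 -m jog '0 0 -2 0 0 0 40;0 0 -2 0 0 0 40;0 0 -2 0 0 0 40;0 0 -2 0 0 0 40;0 0 0 0 0 0 40'
```

```text
time_s: 15.58
position: [0.5365, -0.0678, 0.1388]
tcp_rot: [[0.996, -0.092, 0.002], [-0.092, -0.996, -0.001], [0.002, 0.001, -1.0]]
force: [3.3, -3.5, -0.7]
opening: 0.524
grasp_force: 30.0
```

```bash
python3 -m jog '0 0 -6 0 0 0 40;0 0 -8 0 0 0 40;0 0 -8 0 0 0 40;0 0 -10 0 0 0 40;0 0 -15 0 0 0 40;0 0 -20 0 0 0 40;0 0 -20 0 0 0 40;0 0 -15 0 0 0 40;0 0 0 0 0 0 40;0 0 0 0 0 0 40'
python3 - <<'E'
from h import *
r=capture("scene"); c=r["color"]
x,y=np.array(proj(r,[(.533,.08,.15)])[0]-[100,75]).astype(int); print(x,y)
cv2.imwrite("pics/f.png",cv2.resize(c[y:y+150,x:x+200],(800,600),interpolation=cv2.INTER_CUBIC)[:,:,::-1])
for cam in("scene","top"):
  if cam=="top": capture("top")
  for n in ("cap_cold","cap_hot","jar","cup","brush"): print(cam,n,[(round(d["conf"],2),np.round(d["at"],3)) for d in place_of(cam,n)][:3])
E
```

```text
time_s: 16.82
position: [0.5352, -0.067, 0.2398]
tcp_rot: [[0.996, -0.092, -0.001], [-0.092, -0.996, 0.0], [-0.001, -0.0, -1.0]]
force: [0.4, 0.2, -1.1]
opening: 0.522
grasp_force: 30.0
165 83
scene cap_cold [(0.95, array([ 0.53 , -0.066,  0.214])), (0.76, array([ 0.529, -0.21 ,  0.   ])), (0.58, array([ 0.689, -0.122, -0.004]))]
scene cap_hot [(0.61, array([0.535, 0.075, 0.104]))]
scene jar []
scene cup [(0.93, array([ 0.682, -0.002, -0.   ]))]
scene brush []
top cap_cold []
top cap_hot [(0.97, array([0.536, 0.08 , 0.107]))]
top jar [(0.75, array([ 0.676,  0.186, -0.001]))]
top cup [(0.67, array([ 0.682, -0.   , -0.001]))]
top brush [(0.32, array([0.515, 0.229, 0.099]))]
```

View pics/f.png

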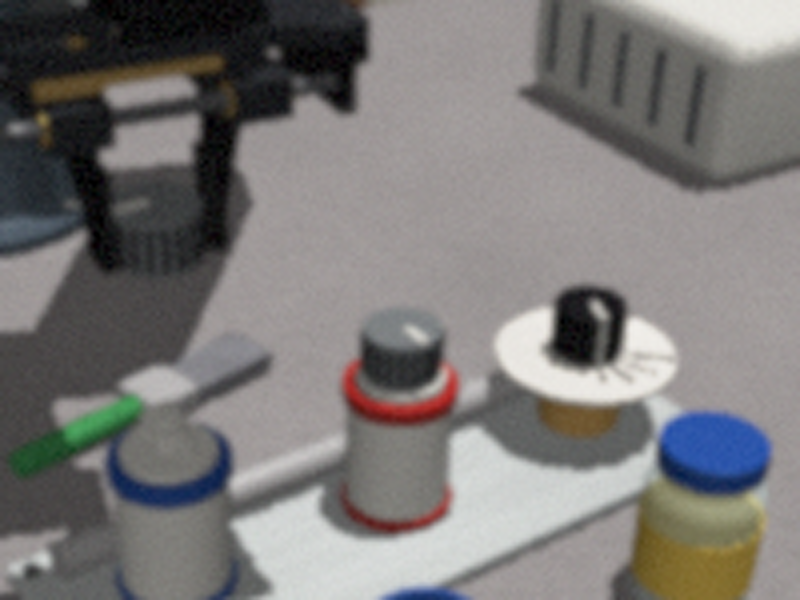

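The picture shows the grey cap held level at (155,225), about 11 cm above the bare blue-banded neck at (170,440). The red-banded cap is shut at (402,345) and the sleeve line is unchanged. Handing in.

```bash
python3 -c "
from rig import *
print(hand_in())"
```

```text
the job is handed in; nothing more can be done
None
```

I turned the sleeve to setting 1, then unscrewed the blue-banded cap clockwise (its thread is left-handed). I handed in holding it level about 11 cm above its seat, with the red cap shut and the jar, cup and brush not touched; no verdict came back.

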